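Clamp a pattern plate with the quick-release lever

TASK

The pale-wood bench clamp with the orange pattern plate between its jaws is still slack. First turn its brass wing nut tight by pushing the wing on the robot's side down until the nut comes up firm with its wings level, with the cam lever still open; then push the red-tipped cam lever on the opposite end of the skewer against its firm resistance until it lies flat along the jaw, and let go. Do not touch the dark, empty clamp.

Things in the scene. Friction and masses are not known exactly. Their poses are not given: they have to be found in the camera images.
- clamp: Pale-wood clamp with orange plate, fixed. Origin: centre of underside, on the bench; z up; +x away from robot within 20 deg. In its frame (mm): base 150 x 120 x 22; jaws 80 in x, y -25 to 25, top z 145; plate between them 50 in x, top z 165. Skewer along y at x 0, z 105: wing nut at its +y end, cam lever at its -y end. Pushed as described, neither slips nor springs back.
- clamp_nut (a joint): Rad the brass wing nut is backed off: 0 = firm stop, wings level along clamp x; starts 0.5-1.0 with the -x (robot side) wing raised by that angle, the other lowered. Push the near wing down to tighten. Turns about clamp y; wing centre at (0, 48, 105) mm; each wing reaches 55 mm from the axis, 14 wide (y), 10 thick. 0.3 N m, about 8 N at 40 mm.
- clamp_lever (a joint): Rad the lever is open: 0 = shut along the jaw, pointing to clamp -x, outer face at y -50 mm; 1.57 = straight out to -y; starts 0.6-1.05. Swings level on a vertical pivot at (0, -46, 105) mm; bar 90 long, 8 thick, 16 high (red end 24). Push it towards +y from its outer side: firm, 0.3 N m when open rising to 0.5 N m shut (12 N at 40 mm).
- spare: Dark-wood clamp with nothing in its jaws, same sizes, with its own wing nut (+y end) and lever (-y end); do not touch it. Origin: centre of its underside; x away from the robot within 20 deg. The clamps stand side by side 270-410 mm apart in y, either one on the left.
Not all that is in view belongs to the job. Leave any turquoise look-alike of the clamp alone.

How it is judged (in metres and radians):
On the way, in this order (a step that is already met when the one before it is completed fails the run):
1. the wing nut is tight (within 10 degrees of its stop) while the lever is still open by more than 20 degrees (value of joint clamp_nut below 0.175 rad and value of joint clamp_lever above 0.35 rad), for 0.1 s.
2. the lever is closed to within 10 degrees (value of joint clamp_lever below 0.175 rad), for 0.2 s.
At the end, for the whole second after the job is handed in: The wing nut of the pale clamp is within 10 degrees of its stop and its lever within 10 degrees of lying flat along the jaw (value of joint each of clamp_nut, clamp_lever below 0.175 rad); the robot touches nothing.
It fails at once if the robot presses on the dark spare clamp with more than 4 N (contact force between any of the arm, the fingers and spare above 4 N).
It also fails if it takes over 37 s, if anything falls off the work surface, if the arm or the gripper's body presses on something with over 40 N, if the wrist force passes 120 N, or if a joint passes its speed limit or range.

ROBOT

A 6-joint arm with a two-finger parallel gripper is mounted at the origin on the work surface. World frame = base frame: x ahead of the robot, y to its left, z up, the work surface at z = 0. Lengths are in mm, angles in rad, forces in N, time in s.
With the tool pointing down it reaches from about 400 to 925 mm from the base axis. Payload 12.5 kg.
Tool frame: the origin (TCP) lies at the very end of the fingers, on their centre line; the grasp point (between the pads) lies 19 mm behind it; z points along the fingers, y is the direction in which the jaws open and shut (so a half turn about z gives the same grasp; the last joint's range is limited). The gripper opens to 95 mm and grips with 3 to 60 N. Pads are 20 mm wide; open, the fingers measure 119 mm over their backs; the gripper's body (75 mm by 180 mm) begins 59 mm behind the grasp point.
Start: joints at [-0.106, 0.491, 1.559, -0, 1.092, -0.106], TCP at [625.017, 0.021, 214.661] pointing down, gripper open.
Joint ranges: [-3.1, 3.1], [-0.84, 2.19], [0.05, 2.79], [-1.13, 4.28], [0.06, 2.93], [-2.69, 2.69]. Speed limits (rad/s): [2.22, 2.22, 2.79, 3.14, 3.14, 3.14].

INTERFACE

Orientations are given as [roll, pitch, yaw] about the fixed x, y, z axes, in that order (R = Rz(yaw) Ry(pitch) Rx(roll)).
In Python, from cell import env, read_camera, get_calibration gives the robot as it stands.
- The arm moves only by the tool arm_command, never from a script. Its argument "targets" is a list of rows, each a list of 3 entries, a list of its own where there are three numbers: the turn, a rotation vector about the tool's x, y, z in rad, then the shift along the tool's x, y, z in m, then the closure in counts, from 0 (fully open) to 255 (shut). In form: [[[rx, ry, rz], [tx, ty, tz], fingers], ...]. A call has 1 to 8 rows; each row is the pose to reach, as a shift and turn from the pose commanded when the call began, along the tool's axes at that moment; what a row does not reach only later rows make up. A row lasts 1/10 s, in which the tool goes at most 50 mm and 8.59 degrees, less where a joint would pass 70% of its speed; a pose out of reach is approached as far as the arm can. A call with a gripper value outside its range is refused whole. The fingers move at their own pace and stop on an object; the grip force is fixed at half the most. Time passes only in rows, so rows that repeat a pose let the fingers close. It gives the time, the measured TCP pose, the force and the opening at its end, in the units of the state.
- env.state(): the state, without advancing time (a new reading comes with each control period).
- read_camera(name): name is "scene" or "side" or "wrist"; returns (picture, depth): 420x560x3 uint8, blue, green, red; 420x560 float32, mm along the optical axis (not along the pixel's ray), 0 where there is no reading.
- get_calibration(name): a dict with "vfov" (degrees; the focal length in pixels is half the picture's height over the tangent of half this angle, whatever the lens; pixels are square), "cx", "cy" (the principal point, pixels), "k1" (the pictures are not rectified: a ray, as slopes to the right and down, at radius r is drawn at 1 + k1 r^2 times it, then the intrinsics apply), "world_from_camera" (4x4, takes a point from camera to world coordinates). Camera axes: x right, y down, z forward; pixel columns grow to the right and rows downward; lengths in mm; the calibration is good to about 2 mm. A picture is of the moment at which its call begins: read the wrist's pose just before it. get_calibration takes no time and is no camera call; for the wrist camera it gives the pose at the moment of the call.
- env.job_done(): hands the job in, once; it reports no verdict.
The state is a dict: "t": time; "joints": joint angles; "qvel": joint speeds; "tau": joint torques, N m; "eef_pos": TCP position; "tcp_rot": TCP orientation; "ft_force": force on the tool from outside, world axes, zero at the start; "moment": the same for the moment, N m; "opening": opening from 0.0 (shut) to 1.0 (fully open).
Only numpy, scipy, OpenCV 4.12 (cv2) and the standard library are available. Lean on these libraries where they do the work, as an engineer would, in place of code of your own. Each camera call takes 0.05 s, during which the arm holds its last target.

## Working session

There is one attempt and no reset: what is moved stays moved. The work goes in short steps, Python scripts to look and compute and a tool call to move; the robot and the scene stay as the last step left them, time stands still between calls to the robot, and variables do not carry over. Pictures are saved under pics/ and viewed, and the job is handed in when it is done.

Besides the shell and the picture viewer there is one more tool, called after "Call:" in YAML: its name, and indented under it one key for each argument. arm_command: Moves the arm, as the interface text tells. Its arguments: {"type":"object","properties":{"targets":{"type":"array"}},"required":["targets"]}

```bash
ls; mkdir -p pics; python3 - <<'E'
from cell import env, read_camera, get_calibration
import cv2,numpy as np
for n in ["scene","side","wrist"]:
    c=get_calibration(n); print(n,c)
    p,d=read_camera(n); cv2.imwrite(f"pics/{n}0.png",p); np.save(f"pics/{n}0.npy",d)
print(env.state())
E
```

```text
pics
scene {'vfov': 46.46278787614496, 'cx': 271.63092435751093, 'cy': 203.8792782298918, 'k1': 0.02954442838399255, 'world_from_camera': array([[ 7.95990247e-01,  4.92843815e-01, -3.51432071e-01,
         8.72298001e+02],
       [ 6.05309405e-01, -6.48312565e-01,  4.61834756e-01,
        -4.07893894e+02],
       [-2.25424766e-04, -5.80341099e-01, -8.14373476e-01,
         9.67304072e+02],
       [ 0.00000000e+00,  0.00000000e+00,  0.00000000e+00,
         1.00000000e+00]])}
side {'vfov': 50.09332810191312, 'cx': 278.3629373565292, 'cy': 209.60304105127219, 'k1': 0.005055967833243134, 'world_from_camera': array([[ 9.92438270e-01,  6.65181008e-02, -1.03158241e-01,
         6.30508178e+02],
       [ 1.22725726e-01, -5.52547443e-01,  8.24396579e-01,
        -8.72989348e+02],
       [-2.16252771e-03, -8.30822884e-01, -5.56532711e-01,
         7.63360499e+02],
       [ 0.00000000e+00,  0.00000000e+00,  0.00000000e+00,
         1.00000000e+00]])}
wrist {'vfov': 60.273593395164035, 'cx': 285.3620665920945, 'cy': 207.06515716104602, 'k1': -0.07716769397526838, 'world_from_camera': array([[ 9
[... 285 characters left out ...]
,  0.00000000e+00,
         1.00000000e+00]])}
{'t': 0.15, 'joints': array([-1.05601600e-01,  4.91415882e-01,  1.55929058e+00,  3.55090724e-06,
        1.09165796e+00, -1.05612657e-01]), 'qvel': array([-0.00094679, -0.00127597,  0.00050509, -0.00024522,  0.00068194,
        0.00012402]), 'tau': array([ 3.16444048e-04, -6.12899423e+01, -2.58276522e+01,  6.91918633e-02,
        4.73701756e-02, -5.07232733e-05]), 'eef_pos': array([6.24843897e+02, 3.91306799e-02, 2.14205718e+02]), 'tcp_rot': array([-3.14082552e+00, -8.44892930e-05,  1.57080571e+00]), 'ft_force': array([ 1.17347569, -0.18838209, -0.19079954]), 'moment': array([ 0.00144296,  0.02645849, -0.01301367]), 'opening': 0.997426693506805}
```

View pics/scene0.png

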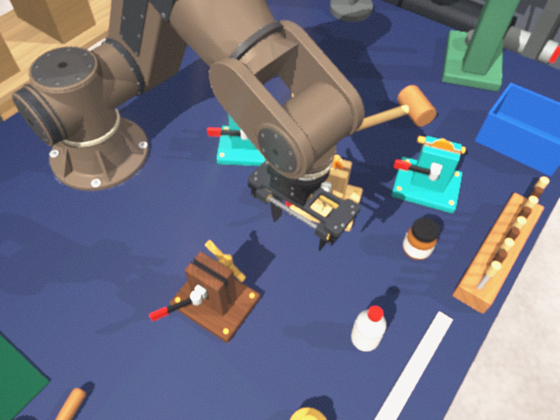

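View pics/side0.png

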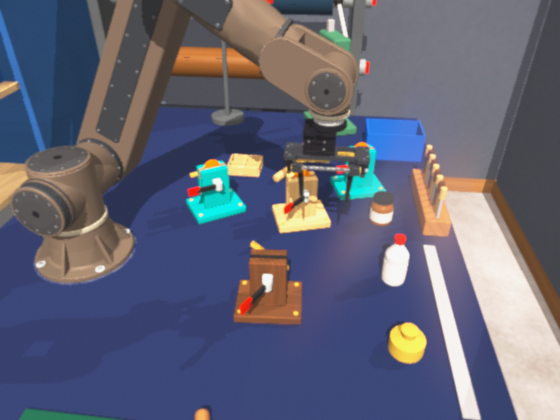

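View pics/wrist0.png

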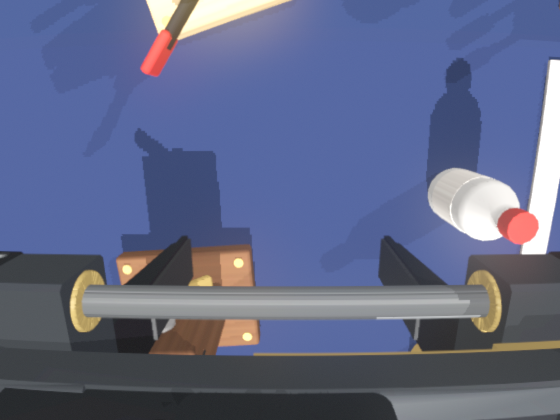

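The pale clamp with the orange plate shows in the side view at about (302,200). The dark spare is at (270,290), and the turquoise look-alikes are at (213,190) and (357,175). I'll enlarge the crop to confirm and measure.

```bash
cat > h.py <<'E'
import numpy as np,cv2
def K(c):
    f=210/np.tan(np.radians(c['vfov'])/2); return f
def pt(c,u,v,d):
    f=K(c); xd=(u-c['cx'])/f; yd=(v-c['cy'])/f
    x,y=xd,yd
    for _ in range(20):
        s=1+c['k1']*(x*x+y*y); x,y=xd/s,yd/s
    p=np.array([x*d,y*d,d,1.])
    return (c['world_from_camera']@p)[:3]
def ray(c,u,v):
    o=c['world_from_camera'][:3,3]; q=pt(c,u,v,1000.)-o; return o,q/np.linalg.norm(q)
def cloud(c,D):
    f=K(c); v,u=np.mgrid[0:420,0:560]; xd=(u-c['cx'])/f; yd=(v-c['cy'])/f; x,y=xd,yd
    for _ in range(20):
        s=1+c['k1']*(x*x+y*y); x,y=xd/s,yd/s
    P=np.stack([x*D,y*D,D],-1); W=c['world_from_camera']
    return P@W[:3,:3].T+W[:3,3]
def proj(c,P):
    W=c['world_from_camera']; q=W[:3,:3].T@(np.asarray(P,float)-W[:3,3]); x,y=q[0]/q[2],q[1]/q[2]
    s=1+c['k1']*(x*x+y*y); f=K(c); return f*x*s+c['cx'],f*y*s+c['cy']
E
python3 - <<'E'
from cell import get_calibration
from h import *
p=cv2.imread('pics/side0.png'); cv2.imwrite('pics/side0c.png',cv2.resize(p[140:240,180:390],None,fx=3.8,fy=3.8,interpolation=cv2.INTER_CUBIC))
D=np.load('pics/side0.npy');c=get_calibration('side')
C=cloud(c,D)
for uv in [(285,225),(328,227),(302,215),(300,180),(287,211),(305,197),(240,310),(300,310),(270,252),(245,305)]:
    print(uv,C[uv[1],uv[0]].round(0))
E
```

```text
(285, 225) [521. 149.  23.]
(328, 227) [642. 188.  -2.]
(302, 215) [565. 197.  28.]
(300, 180) [571. -11. 264.]
(287, 211) [531. 106. 100.]
(305, 197) [574. 166. 109.]
(240, 310) [ 477. -262.  107.]
(300, 310) [ 590. -164.   19.]
(270, 252) [ 518. -122.  144.]
(245, 305) [ 486. -254.  113.]
```

View pics/side0c.png

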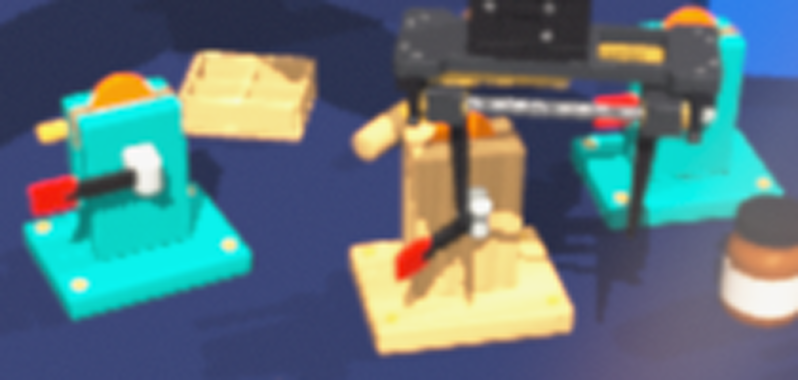

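The crop confirms it. The pale-wood clamp with the orange plate is in the centre, with its lever's red tip at about crop (412,258), and the turquoise ones are to either side. I'll move the wrist camera over it.

Call:
arm_command:
  targets:
    - [[0, 0, 0], [0.04, -0.012, -0.03], 255]
    - [[0, 0, 0], [0.08, -0.024, -0.06], 255]
    - [[0, 0, 0], [0.11, -0.037, -0.09], 255]
    - [[0, 0, 0], [0.14, -0.05, -0.12], 255]
    - [[0, 0, 0], [0.14, -0.05, -0.12], 255]
    - [[0, 0, 0], [0.14, -0.05, -0.12], 255]

```text
t: 0.75
eef_pos: [574.8, 140.4, 334.7]
tcp_rot: [3.141, 0.0, 1.572]
ft_force: [-0.1, -0.5, -0.9]
opening: 0.552
```

```bash
python3 - <<'E'
from cell import env, read_camera, get_calibration
from h import *
import pickle
cs={}
for n in ["scene","side","wrist"]:
    c=get_calibration(n);cs[n]=c
    p,d=read_camera(n); cv2.imwrite(f"pics/{n}1.png",p); np.save(f"pics/{n}1.npy",d)
pickle.dump(cs,open('c1.pkl','wb'))
print(env.state())
cv2.imwrite('pics/wrist1b.png',cv2.imread('pics/wrist1.png'))
p=cv2.imread('pics/side1.png'); cv2.imwrite('pics/side1c.png',cv2.resize(p[140:240,180:390],None,fx=3.8,fy=3.8,interpolation=cv2.INTER_CUBIC))
E
```

```text
{'t': 0.9, 'joints': array([ 1.25789471e-01,  3.49296423e-01,  1.47030774e+00, -2.10884863e-04,
        1.32420433e+00,  1.26857612e-01]), 'qvel': array([-0.00461624,  0.00384634, -0.00408665,  0.00076427,  0.00289244,
        0.00191252]), 'tau': array([ 6.91774227e-01, -5.57483876e+01, -2.93038863e+01,  9.89898783e-02,
        3.39043548e-02, -6.19322323e-03]), 'eef_pos': array([575.0466119 , 139.0875435 , 333.21899849]), 'tcp_rot': array([-3.13942048e+00,  4.83091178e-04,  1.56978041e+00]), 'ft_force': array([-0.00924854, -0.41821023,  0.28929486]), 'moment': array([ 0.04198482, -0.06886529,  0.03340496]), 'opening': 0.4256668173638019}
```

View pics/wrist1b.png

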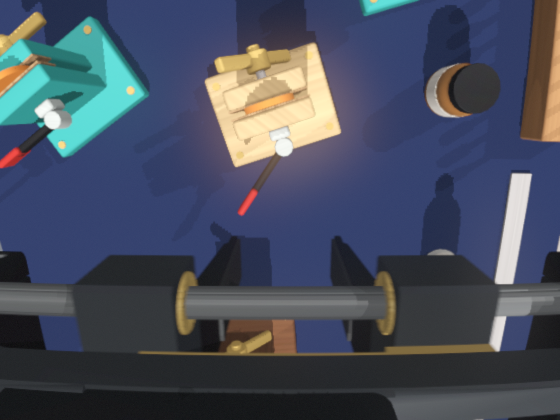

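View pics/scene1.png

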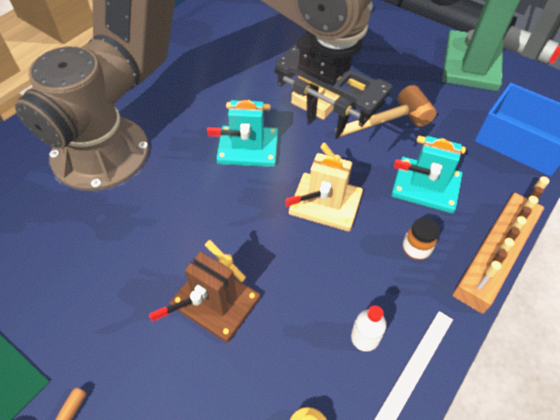

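View pics/side1c.png

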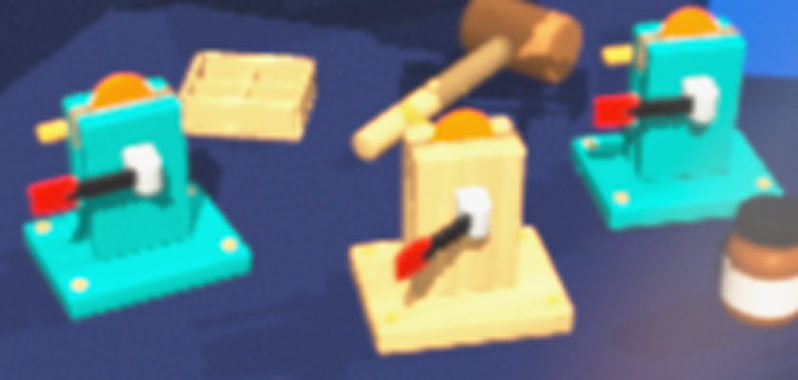

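```bash
python3 - <<'E'
from h import *
import pickle
cs=pickle.load(open('c1.pkl','rb')); c=cs['wrist']; C=cloud(c,np.load('pics/wrist1.npy'))
p=cv2.imread('pics/wrist1.png')
cv2.imwrite('pics/w1c.png',cv2.resize(p[30:230,190:360],None,fx=3.5,fy=3.0,interpolation=cv2.INTER_CUBIC)[:600])
sub=np.zeros((420,560),bool); sub[30:180,195:350]=1
b=p[...,0].astype(int);r=p[...,2].astype(int)
m=sub&(C[...,2]>14)&(C[...,2]<30)&(r>b+20)
P=C[m]; print(len(P),np.median(P[:,2]))
rect=cv2.minAreaRect(P[:,:2].astype(np.float32)); print(rect)
m2=sub&(C[...,2]>138)&(C[...,2]<152)&(r>b+20)
P2=C[m2]; print(len(P2),np.median(P2[:,2]),cv2.minAreaRect(P2[:,:2].astype(np.float32)))
for uv in [(283,147),(272,168),(260,182),(250,197),(243,208),(220,65),(235,63),(256,58),(270,57),(284,55)]:
    print(uv,C[uv[1],uv[0]].round(1))
# same from side for clamp
c=cs['side'];S=cloud(c,np.load('pics/side1.npy'));q=cv2.imread('pics/side1.png')
b=q[...,0].astype(int);r=q[...,2].astype(int);sub=np.zeros((420,560),bool); sub[160:235,270:335]=1
m=sub&(S[...,2]>14)&(S[...,2]<30)&(r>b+20);print('side',m.sum(),np.median(S[m][:,2]),cv2.minAreaRect(S[m][:,:2].astype(np.float32)))
E
```

```text
5599 21.731521092668288
((558.173583984375, 219.50631713867188), (151.35662841796875, 121.26863098144531), 17.75236701965332)
4142 144.6602543846459 ((553.5287475585938, 233.24917602539062), (80.8494644165039, 79.99371337890625), 17.659143447875977)
(283, 147) [571.7 175.  117. ]
(272, 168) [559.7 152.  112.8]
(260, 182) [546.4 136.8 113.9]
(250, 197) [535.5 120.9 117.9]
(243, 208) [527.4 108.3 117.3]
(220, 65) [513.7 254.1 150. ]
(235, 63) [526.  257.4 137.2]
(256, 58) [544.7 264.7 117.4]
(270, 57) [557.8 269.   93.7]
(284, 55) [572.7 273.6  76.6]
side 1001 22.219678311519488 ((562.70849609375, 345.85845947265625), (201.92080688476562, 402.1011047363281), 7.6164703369140625)
```

View pics/w1c.png

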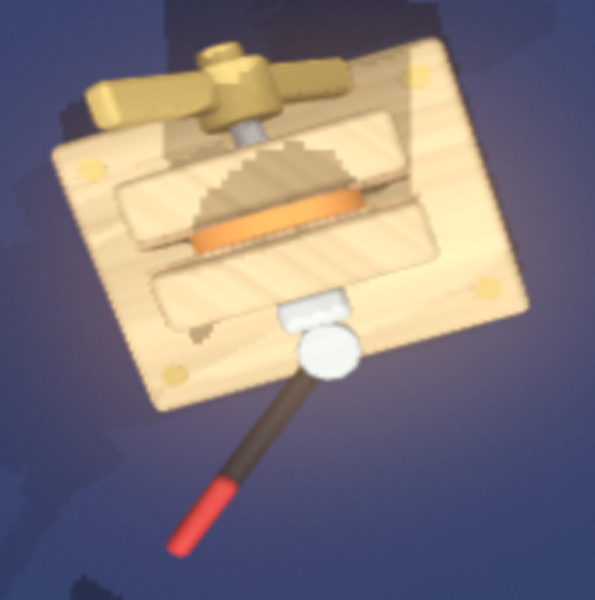

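Fit of the clamp: origin (558, 219.5), yaw 17.75°. The pivot found in the image, (572,175), agrees with this. The nut is about 0.85 rad back and the lever about 0.67 rad open. I'll align the closed fingers with the clamp frame and go above the near wing.

Call:
arm_command:
  targets:
    - [[0, 0, -0.14], [0.045, -0.015, 0.02], 255]
    - [[0, 0, -0.28], [0.085, -0.03, 0.04], 255]
    - [[0, 0, -0.31], [0.122, -0.045, 0.07], 255]
    - [[0, 0, -0.31], [0.122, -0.045, 0.115], 255]
    - [[0, 0, -0.31], [0.122, -0.045, 0.155], 255]
    - [[0, 0, -0.31], [0.122, -0.045, 0.165], 255]
    - [[0, 0, -0.31], [0.122, -0.045, 0.165], 255]

```text
t: 1.6
eef_pos: [530.0, 261.1, 168.2]
tcp_rot: [-3.138, 0.0, 1.88]
ft_force: [-1.0, 0.6, 0.8]
opening: 0.003
```

```bash
python3 - <<'E'
from cell import env, read_camera, get_calibration
from h import *
for n,(a,b,c_,d_) in {"scene":(90,240,250,400),"side":(120,240,240,380)}.items():
    p,d=read_camera(n); cv2.imwrite(f"pics/{n}2.png",cv2.resize(p[a:b,c_:d_],None,fx=4,fy=4,interpolation=cv2.INTER_CUBIC))
s=env.state(); print(s['t'],s['eef_pos'],s['tcp_rot'],s['ft_force'],s['opening'])
o=np.array([558.2,219.5]);y=np.radians(17.75);R=np.array([[np.cos(y),np.sin(y)],[-np.sin(y),np.cos(y)]])
print(R@(s['eef_pos'][:2]-o))
E
```

```text
1.7 [531.06136213 261.7013581  170.945444  ] [ 3.14001030e+00 -3.09707492e-05  1.87977222e+00] [-0.01019351  0.84850257  0.44901743] 0.003767655129774436
[-12.98103726  48.46599801]
```

View pics/scene2.png

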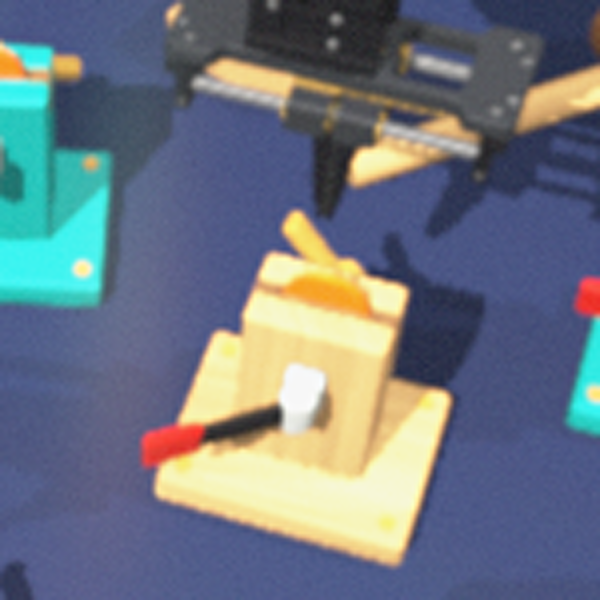

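View pics/side2.png

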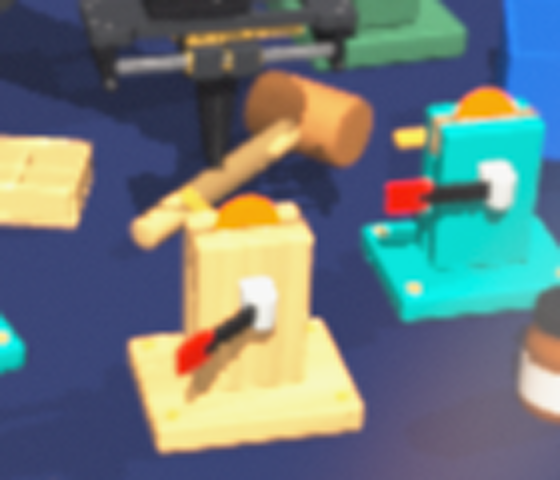

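The closed fingertips hang just above the raised near wing, at scene crop (328,205) over (295,220), and clear of the jaw. I'll push down along the wing's arc.

Call:
arm_command:
  targets:
    - [[0, 0, 0], [0, 0, 0.02], 255]
    - [[0, 0, 0], [0, -0.001, 0.028], 255]
    - [[0, 0, 0], [0, -0.005, 0.035], 255]
    - [[0, 0, 0], [0, -0.011, 0.042], 255]
    - [[0, 0, 0], [0, -0.016, 0.048], 255]
    - [[0, 0, 0], [0, -0.02, 0.054], 255]
    - [[0, 0, 0], [0, -0.02, 0.054], 255]

```text
t: 2.4
eef_pos: [512.5, 256.2, 117.2]
tcp_rot: [3.136, -0.0, 1.881]
ft_force: [3.1, -0.0, 2.3]
opening: 0.002
```

```bash
cat > look.py <<'E'
import sys
from cell import env, read_camera, get_calibration
from h import *
k=sys.argv[1]
for n,(a,b,c_,d_) in {"scene":(90,240,250,400),"side":(120,240,240,380)}.items():
    p,d=read_camera(n); cv2.imwrite(f"pics/{n}{k}.png",cv2.resize(p[a:b,c_:d_],None,fx=4,fy=4,interpolation=cv2.INTER_CUBIC))
s=env.state(); print(s['t'],s['eef_pos'],s['tcp_rot'],s['ft_force'],s['opening'])
o=np.array([558.2,219.5]);y=np.radians(17.75);R=np.array([[np.cos(y),np.sin(y)],[-np.sin(y),np.cos(y)]])
print(R@(s['eef_pos'][:2]-o))
E
python3 look.py 3
```

```text
2.5 [512.26064563 256.20613406 117.13595837] [ 3.13763028e+00 -2.60470343e-05  1.88065518e+00] [4.42736793 0.6321408  6.12708307] 0.0024158593439475894
[-32.56205831  48.96403696]
```

View pics/scene3.png

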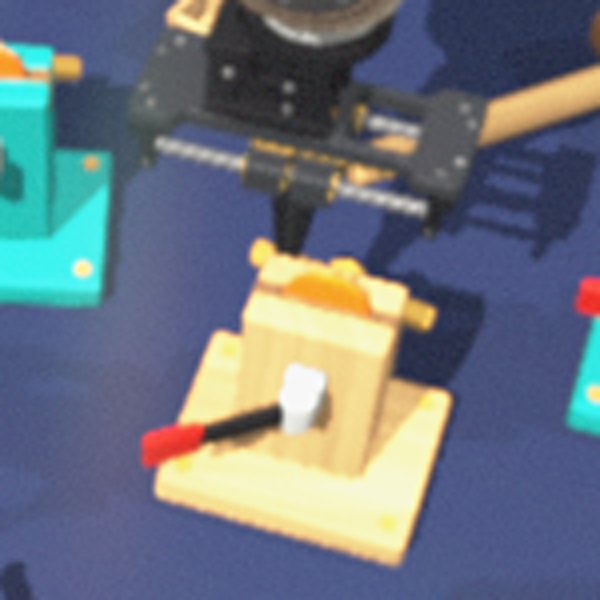

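The wing has gone down: the near wing at (262,250) is almost level with the far one at (425,315), and the lever is still open. I'll carry on to the stop.

Call:
arm_command:
  targets:
    - [[0, 0, 0], [0, -0.002, 0.003], 255]
    - [[0, 0, 0], [0, -0.003, 0.006], 255]
    - [[0, 0, 0], [0, -0.003, 0.007], 255]
    - [[0, 0, 0], [0, -0.003, 0.007], 255]

```text
t: 2.9
eef_pos: [509.6, 255.4, 110.2]
tcp_rot: [3.137, -0.0, 1.881]
ft_force: [4.6, 1.0, 7.8]
opening: 0.003
```

Call:
arm_command:
  targets:
    - [[0, 0, 0], [0, 0, 0.001], 255]
    - [[0, 0, 0], [0, 0, 0.002], 255]
    - [[0, 0, 0], [0, 0, 0.002], 255]

```text
t: 3.2
eef_pos: [509.7, 255.4, 110.0]
tcp_rot: [3.136, 0.0, 1.881]
ft_force: [-2.5, -1.8, 27.6]
opening: 0.002
```

```bash
python3 look.py 4
```

```text
3.3 [509.65768305 255.4262021  109.97845977] [3.13604520e+00 1.62531234e-05 1.88086357e+00] [-1.77603322 -1.69121051 27.68427956] 0.002961443576065895
[-35.27888235  49.0147834 ]
```

View pics/scene4.png

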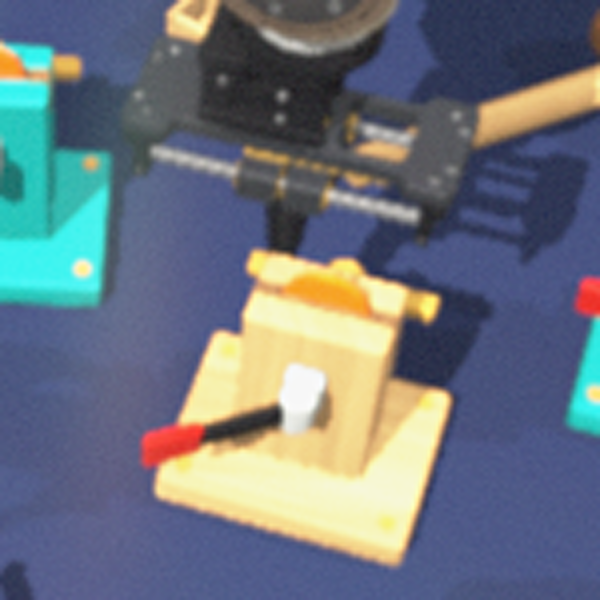

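The nut is at its firm stop: 28 N at z = 110, with both wings level in the image and the lever open. I'll retract upward, cross above the clamp and come down outside the lever.

Call:
arm_command:
  targets:
    - [[0, 0, 0], [0, 0, -0.045], 255]
    - [[0, 0, 0], [0, 0, -0.09], 255]
    - [[0, 0, 0], [0, 0, -0.115], 255]
    - [[0, 0, 0], [-0.045, -0.003, -0.115], 255]
    - [[0, 0, 0], [-0.09, -0.006, -0.115], 255]
    - [[0, 0, 0], [-0.135, -0.01, -0.115], 255]
    - [[0, 0, 0], [-0.173, -0.01, -0.115], 255]
    - [[0, 0, 0], [-0.173, -0.01, -0.115], 255]

```text
t: 4.1
eef_pos: [552.0, 83.5, 221.9]
tcp_rot: [-3.141, 0.0, 1.877]
ft_force: [-0.9, 0.7, -0.3]
opening: 0.008
```

```bash
python3 look.py 5
```

```text
4.2 [551.04830824  86.60523338 221.72736375] [-3.14089815e+00 -3.77895491e-04  1.87893300e+00] [ 0.0440237  -0.00036195 -0.26118585] 0.003996011512330099
[ -47.32611106 -124.38812203]
```

View pics/scene5.png

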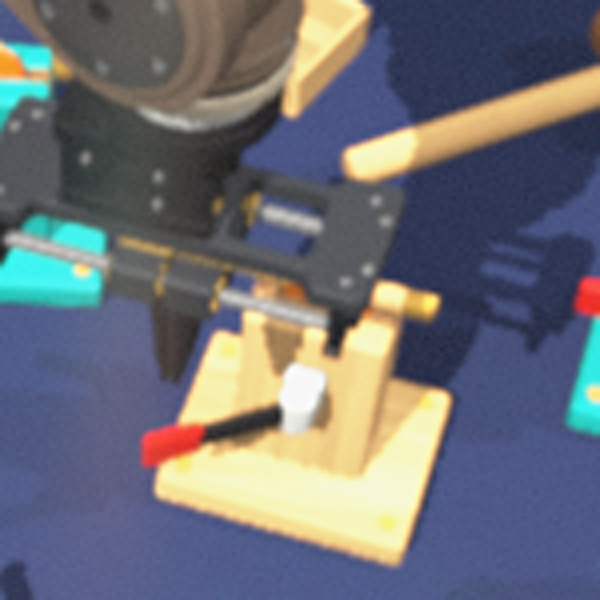

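View pics/side5.png

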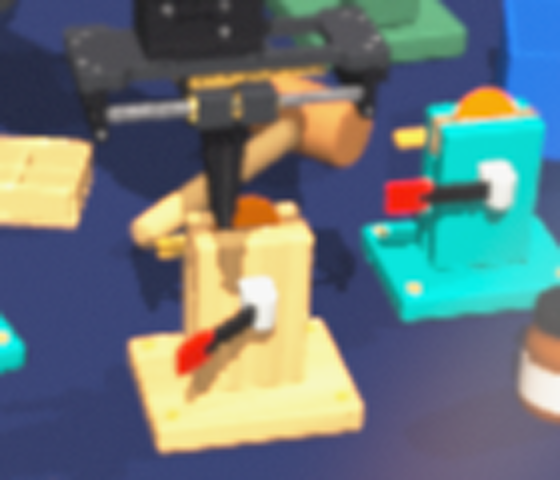

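Call:
arm_command:
  targets:
    - [[0, 0, 0], [0, 0, 0.045], 255]
    - [[0, 0, 0], [0, 0, 0.085], 255]
    - [[0, 0, 0], [0, 0, 0.11], 255]
    - [[0, 0, 0], [0, 0, 0.126], 255]
    - [[0, 0, 0], [0, 0, 0.126], 255]

```text
t: 4.7
eef_pos: [549.9, 88.4, 93.9]
tcp_rot: [-3.138, -0.001, 1.882]
ft_force: [-0.5, -0.6, 0.1]
opening: 0.003
```

```bash
python3 look.py 6
```

```text
4.8 [551.24278073  88.12374661  96.12111559] [-3.14143933e+00 -1.05233886e-04  1.88194318e+00] [-0.35987457  0.23179416 -0.56684193] 0.004308963767418409
[ -46.67795581 -123.00118413]
```

View pics/scene6.png

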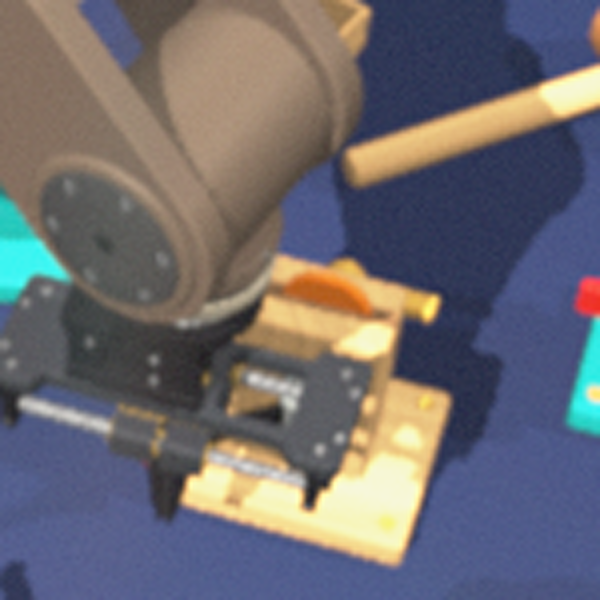

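View pics/side6.png

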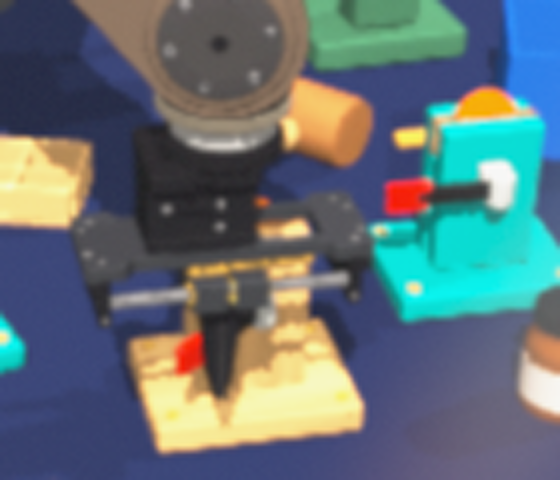

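The fingers stand just outside the lever, with the red tip visible beside them at side crop (187,352). I'll push toward clamp +y.

Call:
arm_command:
  targets:
    - [[0, 0, 0], [0.012, 0, 0], 255]
    - [[0, 0, 0], [0.02, 0, 0], 255]
    - [[0, 0, 0], [0.027, 0, 0], 255]
    - [[0, 0, 0], [0.034, 0, 0], 255]
    - [[0, 0, 0], [0.041, 0, 0], 255]
    - [[0, 0, 0], [0.048, 0, 0], 255]
    - [[0, 0, 0], [0.055, 0, 0], 255]
    - [[0, 0, 0], [0.055, 0, 0], 255]

```text
t: 5.6
eef_pos: [533.9, 140.1, 96.3]
tcp_rot: [-3.141, 0.001, 1.882]
ft_force: [-0.6, -3.9, 0.2]
opening: 0.007
```

```bash
python3 look.py 7
```

```text
5.7 [534.29335573 140.1044573   96.33720246] [3.14103719e+00 3.79704686e-04 1.88152363e+00] [-1.02405125 -2.64928932  0.51901575] 0.002610977830048733
[-46.97345405 -68.32769903]
```

Call:
arm_command:
  targets:
    - [[0, 0, 0], [0.004, 0, 0], 255]
    - [[0, 0, 0], [0.007, 0, 0], 255]
    - [[0, 0, 0], [0.009, 0, 0], 255]
    - [[0, 0, 0], [0.009, 0, 0], 255]

```text
t: 6.1
eef_pos: [531.8, 146.3, 96.2]
tcp_rot: [-3.141, 0.003, 1.882]
ft_force: [-0.1, -21.8, 2.5]
opening: 0.006
```

```bash
python3 look.py 8
```

```text
6.2 [531.76231698 146.27973503  96.18871656] [-3.14061106e+00  2.98433993e-03  1.88184398e+00] [  0.27111349 -19.75321623   3.56962865] 0.006244241959500193
[-47.50138301 -61.67476711]
```

View pics/scene8.png

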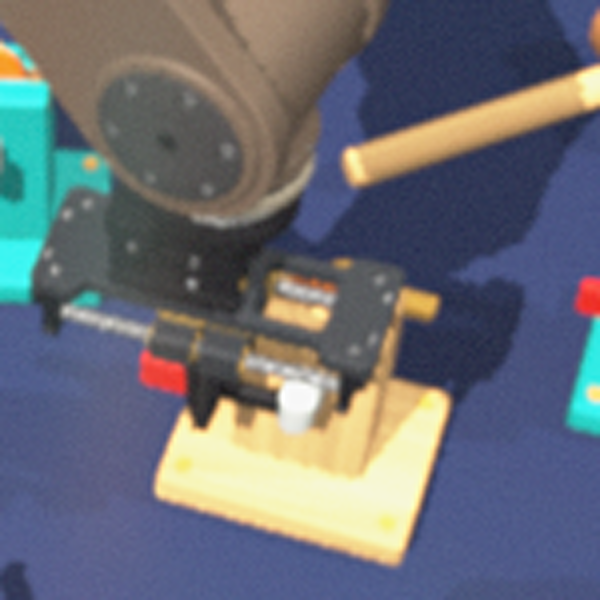

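View pics/side8.png

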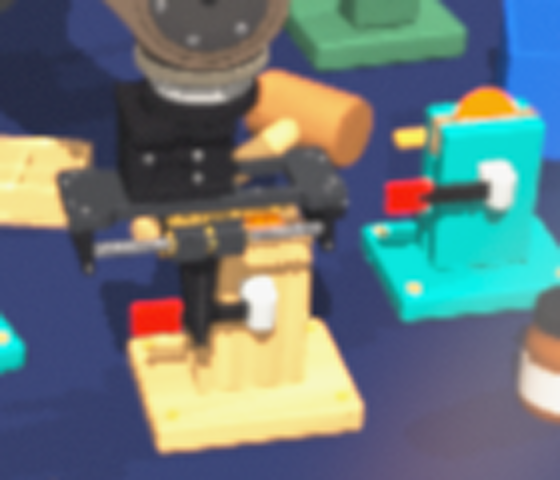

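Call:
arm_command:
  targets:
    - [[0, 0, 0], [0.002, 0, 0], 255]
    - [[0, 0, 0], [0.003, 0, 0], 255]
    - [[0, 0, 0], [0.003, 0, 0], 255]
    - [[0, 0, 0], [0.003, 0, 0], 255]

```text
t: 6.6
eef_pos: [531.7, 146.6, 96.3]
tcp_rot: [-3.141, 0.006, 1.882]
ft_force: [4.8, -42.7, 3.2]
opening: 0.006
```

The lever is firm at its stop: 43 N with only 0.3 mm more travel. I'll back off and rise.

Call:
arm_command:
  targets:
    - [[0, 0, 0], [-0.02, 0, 0], 255]
    - [[0, 0, 0], [-0.05, 0, 0], 255]
    - [[0, 0, 0], [-0.06, 0, -0.02], 255]
    - [[0, 0, 0], [-0.06, 0, -0.065], 255]
    - [[0, 0, 0], [-0.06, 0, -0.11], 255]
    - [[0, 0, 0], [-0.06, 0, -0.155], 255]
    - [[0, 0, 0], [-0.06, 0, -0.2], 255]
    - [[0, 0, 0], [-0.06, 0, -0.2], 255]

```text
t: 7.4
eef_pos: [550.7, 94.7, 302.0]
tcp_rot: [3.131, 0.002, 1.881]
ft_force: [-0.0, 0.4, -0.4]
opening: 0.006
```

```bash
python3 look.py 9; python3 - <<'E'
from cell import *
from h import *
c=get_calibration('wrist');p,d=read_camera('wrist');C=cloud(c,d);np.save('pics/w9.npy',C);cv2.imwrite('pics/wrist9.png',p)
E
```

```text
7.5 [549.09442425  94.42071725 296.58081744] [3.13917215e+00 3.23619669e-04 1.88106317e+00] [ 0.13977313 -0.99772377  0.30415439] 0.007647832079686359
[ -46.80431995 -116.34901855]
```

View pics/scene9.png

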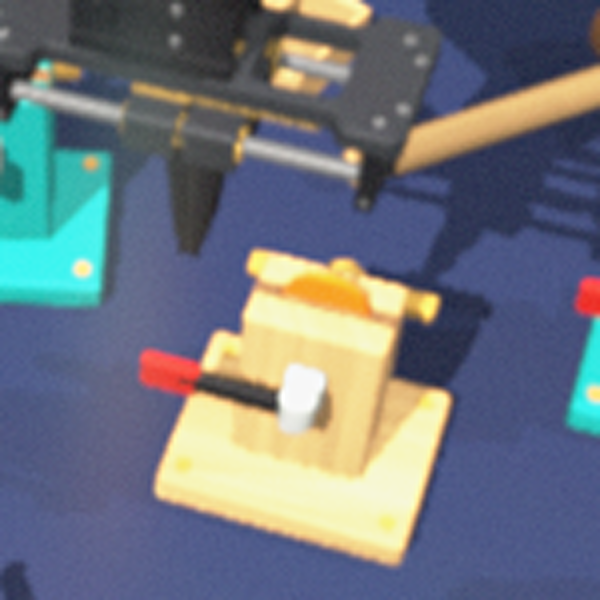

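View pics/wrist9.png

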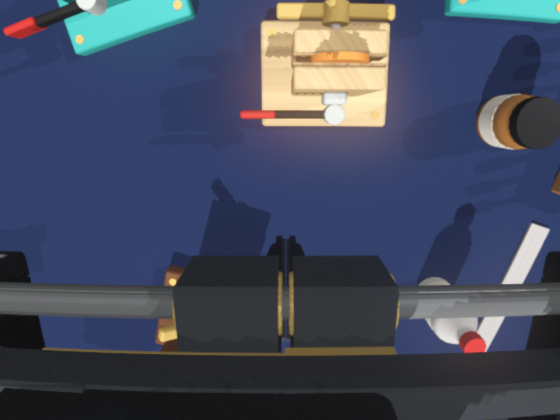

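```bash
python3 - <<'E'
from cell import env
import numpy as np
C=np.load('pics/w9.npy')
for u,v in [(288,10),(310,11),(365,12),(386,12),(248,115),(270,115),(310,115)]: print(u,v,C[v,u].round(1))
s=env.state();print(s['t'],s['ft_force'],abs(s['qvel']).max())
env.job_done()
E
```

```text
288 10 [501.6 250.8 109.7]
310 11 [521.  256.  110.1]
365 12 [569.1 271.4 109.7]
386 12 [587.3 277.3 111.1]
248 115 [494.5 149.6 116.7]
270 115 [514.3 155.8 116.3]
310 115 [550.4 167.4 112.9]
7.55 [ 0.87807805  0.11781884 -0.52745276] 0.021413244303685453
the job is handed in; nothing more can be done
```

The pale clamp's wing nut is tight and its lever is shut, and the job was handed in at about 7.6 s; no verdict was reported.

- **Wing nut:** I pushed the robot-side wing down with closed fingers until it came up firm at 28 N, with the lever still open. In the last check, both wing tops stood at 110–111 mm, so the wings are level.
- **Lever:** I then pushed the red-tipped lever toward the jaw until it stopped. Another 3 mm of commanded travel gained only 0.3 mm and raised the force to 43 N. That is above 40 N; it was pressed with the fingers, not the arm or gripper body, which is what that limit covers. In the last check, the lever ran at 17–18°, against the clamp's yaw of 17.75°, so it lies flat along the jaw.
- **Clearance:** The arm stood clear above at the end with about 1 N or less on the wrist. My moves stayed away from the dark spare and the turquoise look-alikes.

No check failed. One side-camera fit of the clamp base was spoiled by background pixels, so I ignored it and used the wrist-camera fit. The lever pivot seen in the image agreed with that fit to within 1 mm.

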